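# Shut the UV steriliser and switch its lamp on

### The job

The kidney dish lies in the UV steriliser, ready for its cycle. With the fingertips, push the raised lid right down until it is fully shut, and only then push the longer toggle lever on the machine's side deck over, away from the machine's front, so that it snaps to its other position and the lamp is on. Only push: grip and lift nothing, leave the shorter fan toggle off, and do not disturb the things standing round the machine or the dish inside.

Things in the scene. Friction and masses are not known exactly. Their poses are not given: they have to be found in the camera images.
- steriliser: White UV steriliser fixed to the top, 210 mm deep (x), 340 mm wide (y). Origin: centre of its underside; front looks to its own -x. Chamber at y -80 to +170 mm: walls 8 mm thick, rim 108 mm high, inside floor 30 mm high. Side deck at y -170 to -80 mm, flat, 100 mm high, with two steel toggles at y -125 mm: the longer (UV lamp) at x -60 mm, the shorter (fan) at x +30 mm; they swing in its x-z plane
- lid (a joint): Lid angle, rad: 0 fully shut, positive open; starts 0.75 to 1.1 open. A 205 x 250 x 12 mm panel, 0.35 kg, hinged along the machine's back (+x), free edge to the front, rising as it opens. A stiff friction hinge (about 0.5 N m) holds it wherever it is left: 1 to 5 N near the free edge lowers it; it does not fall or spring and must be pushed the whole way
- lid_edge (a point): Middle of the lid's free edge, on its outer face (the face that is uppermost when shut; top 120 mm above the table then), 205 mm from the hinge axis. It moves with the lid. A 70 mm wide thumb lip, 6 mm thick, stands out 13 mm beyond it
- lid_hinge (a point): Fixed point on the lid's hinge axis, at the middle of the lid's width, 112 mm above the table, at x = +100, y = +45 mm of the steriliser. The axis runs along the machine's y; the lid's outer face lies 8 mm from it (above it when shut)
- uv_toggle (a joint): Angle of the longer toggle (UV lamp), rad: 0 off, leaning 0.35 rad (20 deg) to the machine's front; 0.70 on, leaning as far to its back. Spring over-centre: it stays at either end and snaps over once past upright (0.35). About 4 N at its tip starts it off its rest, less nearer the centre
- uv_toggle_tip (a point): Centre of the round end of the longer toggle, 11 mm in diameter. The pivot lies 34 mm from it, 106 mm above the table; off, this point is about 138 mm above the table and 12 mm to the front of the pivot. The lower part of the lever is 7 mm in diameter
- fan_toggle (a joint): Angle of the shorter toggle lever (drying fan) in rad, the same sense: 0 off, 0.70 on. It starts at 0 and is to stay there
- fan_toggle_tip (a point): Centre of the round end of the shorter toggle, 7 mm in diameter, 18 mm from its pivot, which is 106 mm above the table
- kidney_dish: Stainless kidney dish lying in the chamber, 192 mm long (its y), about 85 mm wide, 39 mm high, origin centre of its underside. Leave it
- eyedrops_a: Squat white eyedrop bottle, 27 mm in diameter, 52 mm high, origin centre of its underside. Bystander, loose
- eyedrops_b: Second eyedrop bottle, the same as the first. Bystander, loose
- tumbler: Glass tumbler, 72 mm in diameter at the rim, 100 mm high, origin centre of its underside. Bystander, loose
- timer: Round white timer 64 mm in diameter with a red knob, 42 mm high in all, origin centre of its underside. Bystander, loose
- pill_box: Week's pill box with seven little clear lids, 34 x 154 x 22 mm (x, y, z), origin centre of its underside. Bystander, loose
- ointment_jar: Small white ointment jar, 52 mm in diameter, 38 mm high, origin centre of its underside. Bystander, loose

How it is judged:
On the way, in this order (a step that is already met when the one before it is completed fails the run):
1. the lid is fully shut while the lamp is still off (value of joint lid below 0.035 rad and value of joint uv_toggle below 0.2 rad), for 0.2 s.
2. the longer toggle has snapped over to on, lid still shut (value of joint uv_toggle above 0.6 rad and value of joint lid below 0.035 rad), for 0.2 s.
At the end, for the whole second after the job is handed in: The lid is shut to within 0.035 rad (7 mm at its front edge), the longer toggle rests on (above 0.6 of 0.7 rad), the fan toggle is still off (below 0.1 rad), and the dish and the six bystanders stand upright within 20 mm of where they were (all of step 2 and value of joint fan_toggle below 0.1 rad and distance of each of kidney_dish, eyedrops_a, eyedrops_b, tumbler, timer, pill_box, ointment_jar from where it was at the start of the episode below 0.02 m and angle between each of kidney_dish, eyedrops_a, eyedrops_b, tumbler, timer, pill_box, ointment_jar's own z axis and vertical below 0.35 rad); the robot touches nothing.
It fails at once if the lamp is switched on while the lid is not shut (value of joint uv_toggle above 0.35 rad and value of joint lid above 0.06 rad).
It fails at once if the lid is lifted wider open than any start (value of joint lid above 1.25 rad).
It fails at once if the lid or the end of the longer toggle is gripped between the fingers (distance between the grasp point and uv_toggle_tip below 0.009 m or (x of the grasp point in the frame of lid_edge between -0.012 and 0.19 m and y of the grasp point in the frame of lid_edge between -0.12 and 0.12 m and z of the grasp point in the frame of lid_edge between -0.011 and -0.001 m)).
It fails at once if the fan toggle is flipped (value of joint fan_toggle above 0.35 rad).
It fails at once if the dish or a bystander is lifted, carried, shoved more than 20 mm or tipped over (distance of any of kidney_dish, eyedrops_a, eyedrops_b, tumbler, timer, pill_box, ointment_jar from where it was at the start of the episode above 0.02 m or angle between any of kidney_dish, eyedrops_a, eyedrops_b, tumbler, timer, pill_box, ointment_jar's own z axis and vertical above 0.35 rad).
It also fails if it takes over 42 s, if anything falls off the work surface, if the arm or the gripper's body presses on something with over 40 N, if the wrist force passes 120 N, or if a joint passes its speed limit or range.

### The arm

A 7-joint arm with a two-finger parallel gripper is mounted at the origin on the work surface. World frame = base frame: x ahead of the robot, y to its left, z up, the work surface at z = 0. Lengths are in m, angles in rad, forces in N, time in s.
With the tool pointing down it reaches from about 0.425 to 0.925 m from the base axis. Payload 6.8 kg.
Tool frame: the origin (TCP) lies midway between the tips of the shut fingers; the grasp point (between the pads) lies 19 mm behind it; z points along the fingers, y is the line along which they close (so a half turn about z gives the same grasp; the last joint's range is limited). The gripper opens to 85 mm and grips with 20 to 120 N. Pads are 22 mm wide; open, the fingers measure 114 mm over their backs; the gripper's body (76 mm by 85 mm) begins 54 mm behind the grasp point. The pads swing forward as they close: fully open they stand 13 mm farther back than shut.
Start: joints at [-1.316, 0.477, 0.022, 1.555, -0.011, 1.109, -0.083], TCP at [0.24, 0.631, 0.231] pointing down, gripper open.
Joint ranges: [-2.96, 2.96], [-0.34, 2.1], [-1.41, 1.46], [0.24, 2.44], [-1.37, 4.51], [0.17, 1.92], [-2.96, 2.96]. Speed limits (rad/s): [2.39, 2.39, 3.14, 3.14, 3.14, 3.14, 3.14].

### API

Orientations are given as a rotation vector (axis times angle).
In Python, from bench import r gives the robot as it stands. The module is installed in compiled form; this text tells all that it offers.
- The arm moves only by the tool apply_moves, never from a script. Its argument "rows" is a list of rows, each a list of 6 numbers: the shift along the tool's x, y, z scaled (see below), then the turn, a rotation vector about the tool's x, y, z scaled (see below). A call has 1 to 5 rows; each row is the pose to reach, as a shift and turn from the pose commanded when the call began, along the tool's axes at that moment; what a row does not reach only later rows make up. The controller multiplies each number of a shift by 0.25 m and each number of a turn by 90 degrees. A row lasts 1/8 s, in which the tool goes at most 62.5 mm and 10.7 degrees, less where a joint would pass 70% of its speed; a pose out of reach is approached as far as the arm can. A call with a number of a shift or a turn outside -1 to 1 is refused whole. A call with a gripper value outside its range is refused whole. "claw" is the opening, from 0 (shut) to 1 (fully open), set as the call begins (left out, the last holds). The fingers move at their own pace and stop on an object; "newtons" is the grip in N (left out, the last holds). Time passes only in rows, so rows that repeat a pose let the fingers close. It gives the time, the measured TCP pose, the force, the opening and the grip force at its end, in the units of the state.
- r.get_obs(): the state, without advancing time (a new reading comes with each control period).
- r.grab_frame(name): name is "scene" or "top" or "wrist"; returns a dict with "pixels" (480x640x3 uint8, red, green, blue), "intrinsics" (3x3 intrinsics, pixels), "dist" ([k1, k2, p1, p2, k3] as OpenCV has them; the pictures are not rectified), "eye" and "attitude" of the camera in the world. Camera axes: x right, y up, looking along -z (the intrinsics and any distortion apply to the point x, -y, -z); pixel columns grow to the right and rows downward; lengths in m; the calibration is good to about 2 mm. A picture is of the moment at which its call begins. There is no depth.
- r.hand_in(): hands the job in; it is judged then, once.
Trained networks look in a picture, given as the dict that the camera call returned (one of the last four; its "shot" number tells which), for a name from the list of things; names that differ only in an ending like _2 or _b are one class to them, and where a whole thing is asked for, a point or a joint stands for the part that bears it (a point fixed in the world has none). Each returns a list of dicts, best first, with "conf" (0 to 1); they miss things now and then, are a little off and sometimes report something else, mostly with a low value. They report only what shows in the picture. A call takes as long as a camera call.
- r.search_frame(picture, thing): "rect" ([left, top, width, height] in pixels, round what is visible of it).
- r.outline_of(picture, thing): "pixels" (480x640 bool, what is visible of it) and "rect" ([left, top, width, height] in pixels, round what is visible of it).
- r.landmark_of(picture, thing): "point" ([column, row] in pixels: a listed point, or the origin of a listed thing).
The state is a dict: "clock": time; "joints": joint angles; "qvel": joint speeds; "tau": joint torques, N m; "tcp_pos": TCP position; "orientation": TCP orientation; "contact_force": force on the tool from outside, world axes, zero at the start; "moment": the same for the moment, N m; "grip_width": finger opening in m; "gripper_force": force on a finger pad.
Only numpy, scipy, OpenCV 4.12 (cv2) and the standard library are available. Lean on these libraries where they do the work, as an engineer would, in place of code of your own. Each camera call takes 0.05 s, during which the arm holds its last target. There are 200 camera calls.

## Working session

There is one attempt and no reset: what is moved stays moved. The work goes in short steps, Python scripts to look and compute and a tool call to move; the robot and the scene stay as the last step left them, time stands still between calls to the robot, and variables do not carry over. Pictures are saved under pics/ and viewed, at most 10 in all, crops included, and the job is handed in when it is done.

Besides the shell and the picture viewer there is one more tool, called after ">>>" by a JSON object that holds its "api" and its "payload". apply_moves: Moves the arm, as the interface text tells. Its arguments: {"type":"object","properties":{"rows":{"type":"array","items":{"type":"array","items":{"type":"number"}}},"claw":{"type":"number"},"newtons":{"type":"number"}},"required":["rows"]}

```bash
mkdir -p pics
cat > h.py <<'E'
from bench import r
import numpy as np, cv2
from scipy.spatial.transform import Rotation as R
from scipy.optimize import least_squares
def rot(a):
    a=np.array(a,float)
    return a if a.shape==(3,3) else (R.from_rotvec(a).as_matrix() if a.size==3 else R.from_quat(a).as_matrix())
def ray(p,uv):
    u=cv2.undistortPoints(np.array([[uv]],float),np.array(p['intrinsics'],float),np.array(p['dist'],float))[0,0]
    d=rot(p['attitude'])@np.array([u[0],-u[1],-1]); return np.array(p['eye'],float),d/np.linalg.norm(d)
def proj(p,X):
    c=rot(p['attitude']).T@(np.array(X,float)-np.array(p['eye'])); c=np.array([c[0],-c[1],-c[2]])
    return cv2.projectPoints(c.reshape(1,1,3),np.zeros(3),np.zeros(3),np.array(p['intrinsics'],float),np.array(p['dist'],float))[0].ravel()
def tri(rs):
    A=sum(np.eye(3)-np.outer(d,d) for o,d in rs); b=sum((np.eye(3)-np.outer(d,d))@o for o,d in rs)
    return np.linalg.solve(A,b)
def plane(ry,z): o,d=ry; return o+d*(z-o[2])/d[2]
E
python3 - <<'E'
from h import *
np.set_printoptions(precision=4,suppress=True)
o=r.get_obs(); print(o['tcp_pos'],o['orientation'],o['clock'])
P={n:r.grab_frame(n) for n in('scene','top','wrist')}
for n,p in P.items():
    print(n,p['attitude'],p['eye'])
    cv2.imwrite(f'pics/{n}0.png',p['pixels'][:,:,::-1])
    for t in['lid_edge','lid_hinge','uv_toggle_tip','fan_toggle_tip','steriliser','tumbler','eyedrops_a','timer','pill_box','ointment_jar','kidney_dish']:
        for d in r.landmark_of(p,t)[:2]: print(n,t,np.round(d['point'],1),round(d['conf'],2),plane(ray(p,d['point']),{'lid_hinge':.112,'uv_toggle_tip':.138,'fan_toggle_tip':.123}.get(t,0)))
E
```

```text
[0.2394 0.6305 0.2303] [-0.5667 -3.0899  0.0029] 0.0
scene [0.4378 0.7729 2.0103] [1.232  0.4305 0.9712]
scene lid_edge [373.6 185.3] 0.95 [ 0.2433 -0.014   0.    ]
scene lid_hinge [327.6 283.3] 0.84 [0.6434 0.092  0.112 ]
scene fan_toggle_tip [286.3 220.8] 0.55 [ 0.5568 -0.0581  0.123 ]
scene steriliser [336.4 277.4] 0.68 [0.543  0.0556 0.    ]
scene tumbler [213.7 226.8] 0.93 [ 0.5629 -0.26    0.    ]
scene eyedrops_a [275.4 222.6] 0.62 [ 0.477  -0.1471  0.    ]
scene timer [455.2 314.5] 0.64 [0.4994 0.3084 0.    ]
scene pill_box [378.6 183.5] 0.65 [ 0.2309 -0.0066  0.    ]
scene ointment_jar [423.7 367. ] 0.71 [0.643  0.3049 0.    ]
top [ 0.1582 -0.1557 -1.5914] [0.327  0.0284 1.2588]
top lid_edge [269.3 258.5] 0.69 [0.5509 0.1242 0.    ]
top lid_hinge [277.5 196.8] 0.92 [0.6519 0.0985 0.112 ]
top uv_toggle_tip [177.7 284.9] 0.74 [0.4817 0.2826 0.138 ]
top uv_toggle_tip [361.  290.5] 0.41 [ 0.4623 -0.0538  0.138 ]
top steriliser [300.8 258.1] 0.88 [0.55   0.0586 0.    ]
top steriliser [361.1 289.9] 0.37 [ 0.4802 -0.0642  0.    ]
top tumbler [452.9 250.7] 0.68 [ 0.5572 -0.2586  0.    ]
top eyedrops_a [352.3 338.7] 0.59 [ 0.3814 -0.0423  0.    ]
top eyedrops_a [399.5 291.6] 0.45 [ 0.4746 -0.143   0.    ]
top timer [176.6 285.5] 0.56 [0.4995 0.3161 0.    ]
top timer [281.4 200.7] 0.51 [0.6748 0.0972 0.    ]
top pill_box [278.  337.4] 0.93 [0.3879 0.1084 0.    ]
top ointment_jar [186.2 219.4] 0.55 [0.6394 0.2986 0.    ]
top kidney_dish [276.1 260.4] 0.75 [0.5466 0.1101 0.    ]
wrist [-0.2876 -0.1963  1.1963] [0.1626 0.6595 0.3717]
wrist pill_box [ 16.7 421.6] 0.93 [0.3778 0.112  0.    ]
```

View pics/scene0.png

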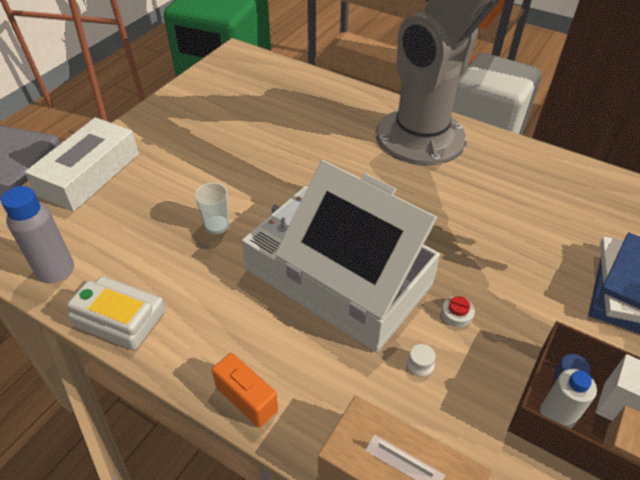

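View pics/top0.png

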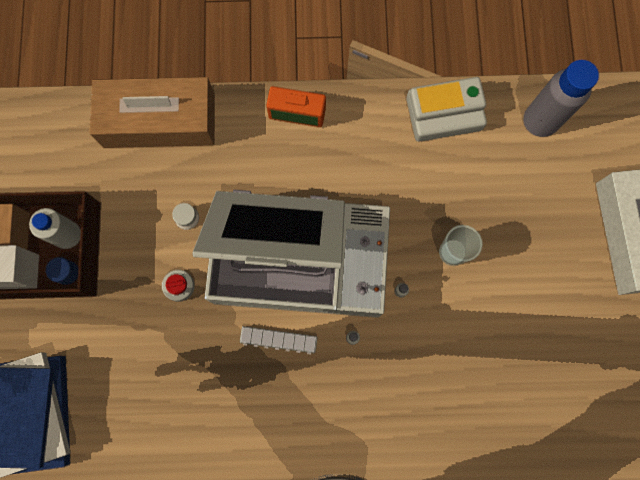

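The scene picture shows the lid raised, with its lip at about (378,184) and the toggles at about (283,222) and (275,210). In the top picture the lip is near (270,262), the longer toggle near (362,288) and the fan toggle near (365,241). The eyedrop bottles are at (402,289) and (352,337), and the pill box is in front. Next I'll fit the machine pose and lid angle.

```bash
cat >> h.py <<'E'
def mpt(m,l):
    c,s=np.cos(m[2]),np.sin(m[2]); return np.array([m[0]+c*l[0]-s*l[1],m[1]+s*l[0]+c*l[1],l[2]])
def lidpt(m,a,d,h=.008,y=.045): # d from hinge along lid, h above axis
    return mpt(m,[.1-d*np.cos(a)+h*np.sin(a),y,.112+d*np.sin(a)+h*np.cos(a)])
def plan(pos,yaw=None): # move from measured pose, in units
    o=r.get_obs(); M=R.from_rotvec(o['orientation']); s=M.inv().apply(np.array(pos)-o['tcp_pos'])/.25
    t=np.zeros(3)
    if yaw is not None: # tool down, tool x axis = -(cos yaw, sin yaw)
        x=-np.array([np.cos(yaw),np.sin(yaw),0]); z=np.array([0,0,-1.]); T=R.from_matrix(np.c_[x,np.cross(z,x),z])
        t=(M.inv()*T).as_rotvec()/(np.pi/2)
    return np.round(np.r_[s,t],3)
E
python3 - <<'E'
from h import *
np.set_printoptions(precision=4,suppress=True)
P={n:r.grab_frame(n) for n in('scene','top')}
ob=[]
for n,p in P.items():
    for t in['lid_edge','lid_hinge','uv_toggle_tip','fan_toggle_tip','steriliser']:
        for d in r.landmark_of(p,t)[:2]: ob.append((n,t,np.array(d['point']),d['conf']))
def X(t,q):
    m=q[:3]
    return {'lid_edge':lidpt(m,q[3],.205),'lid_hinge':mpt(m,[.1,.045,.112]),'uv_toggle_tip':mpt(m,[-.072,-.125,.138]),'fan_toggle_tip':mpt(m,[.024,-.125,.123]),'steriliser':mpt(m,[0,0,0])}[t]
f=lambda q:np.concatenate([(proj(P[n],X(t,q))-uv)*c for n,t,uv,c in ob])
s=least_squares(f,[.545,.057,-.05,.9],loss='cauchy',f_scale=2)
q=s.x;print(q)
for n,t,uv,c in ob: print(n,t,uv,round(c,2),proj(P[n],X(t,q))-uv)
for t in['lid_edge','uv_toggle_tip','fan_toggle_tip']: print(t,X(t,q))
for n,p in P.items():
    im=p['pixels'][:,:,::-1].copy()
    L=[mpt(q,[x,y,z]) for x,y,z in[(-.105,-.17,.1),(.105,-.17,.1),(-.105,-.08,.108),(-.105,.17,.108),(.105,.17,.108),(-.105,-.17,0),(-.105,.17,0)]]+[lidpt(q,q[3],.205,y=y) for y in(-.08,.045,.17)]+[X('uv_toggle_tip',q),X('fan_toggle_tip',q),X('lid_hinge',q)]
    c=proj(p,X('steriliser',q)); x0,y0=int(c[0])-130,int(c[1])-130
    im=cv2.resize(im[y0:y0+240,x0:x0+260],None,fx=2.3,fy=2.3,interpolation=cv2.INTER_CUBIC)
    for l in L: u=(proj(p,l)-[x0,y0]+.5)*2.3; cv2.drawMarker(im,tuple(int(v) for v in u),(0,0,255),cv2.MARKER_CROSS,8,1)
    cv2.imwrite(f'pics/{n}1.png',im)
E
```

```text
[ 0.5472  0.0595 -0.0872  0.7542]
scene lid_edge [373.2 189.3] 0.81 [ 2.04  -2.832]
scene lid_hinge [328.7 285.2] 0.67 [-1.49    1.5501]
scene fan_toggle_tip [285.8 220.9] 0.51 [-4.1511 -0.7406]
scene steriliser [336.6 279.2] 0.79 [0.3804 0.2475]
scene steriliser [374.8 185.7] 0.36 [-37.8196  93.7475]
top lid_edge [267.5 257.7] 0.58 [-0.3717 -0.5272]
top lid_hinge [280.5 199. ] 0.75 [-1.5112 -1.6697]
top uv_toggle_tip [362.9 288.1] 0.49 [0.7613 1.105 ]
top steriliser [298.9 257.4] 0.68 [1.5149 2.0535]
lid_edge [0.5073 0.1082 0.2582]
uv_toggle_tip [ 0.4646 -0.0588  0.138 ]
fan_toggle_tip [ 0.5602 -0.0671  0.123 ]
```

View pics/top1.png

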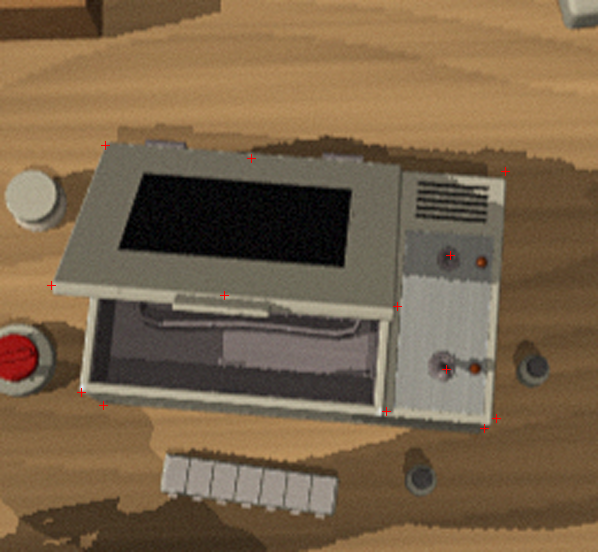

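View pics/scene1.png

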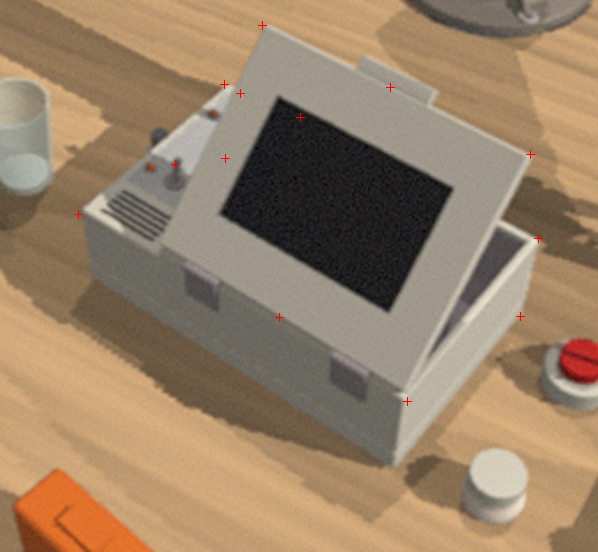

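Run:
```python
from h import *
print(plan([.39,.45,.36],-.087)); print(plan([.30,.56,.36],-.087))
q=[.5472,.0595,-.0872]
for a in(.85,.75,.6,.45,.3,.15,.05,0): print(a,np.round(lidpt(q,a,.185)+[.008,0,0],4))
```

```text
[-0.82  -0.464 -0.515  0.    -0.    -0.176]
[-0.327 -0.18  -0.515  0.    -0.    -0.176]
0.85 [0.5431 0.1057 0.2563]
0.75 [0.5293 0.1069 0.244 ]
0.6 [0.5111 0.1085 0.2231]
0.45 [0.4963 0.1098 0.1997]
0.3 [0.485  0.1108 0.1743]
0.15 [0.4777 0.1114 0.1476]
0.05 [0.4751 0.1117 0.1292]
0 [0.4744 0.1117 0.12  ]
```

>>> {"api": "apply_moves", "payload": {"rows": [[-0.2,-0.1,-0.4,0,0,-0.09],[-0.4,-0.22,-0.51,0,0,-0.176],[-0.6,-0.34,-0.51,0,0,-0.176],[-0.82,-0.46,-0.51,0,0,-0.176],[-0.82,-0.46,-0.51,0,0,-0.176]], "claw": 0}}

```text
clock: 3.02
tcp_pos: [0.3932, 0.4477, 0.3599]
orientation: [0.142, 3.137, 0.001]
contact_force: [-1.3, 0.3, -0.4]
grip_width: -0.0002
gripper_force: 0.0
```

Run:
```python
from h import *
o=r.get_obs();print(o['tcp_pos'],o['orientation'],o['clock'],o['contact_force'],o['grip_width'])
print(plan([.46,.28,.36],-.087))
```

```text
[0.39320468 0.44769861 0.35994601] [1.42089385e-01 3.13666821e+00 9.66919388e-04] 3.025 [-1.31988282  0.27955919 -0.37722569] -0.00018382895889724972
[-0.327 -0.644 -0.     0.     0.001 -0.002]
```

>>> {"api": "apply_moves", "payload": {"rows": [[-0.1,-0.22,0,0,0,0],[-0.22,-0.44,0,0,0,0],[-0.33,-0.65,0,0,0,0]]}}

```text
clock: 3.4
tcp_pos: [0.4593, 0.2797, 0.3591]
orientation: [0.136, 3.138, 0.001]
contact_force: [1.0, -0.7, 0.7]
grip_width: 0.0001
gripper_force: 0.0
```

>>> {"api": "apply_moves", "payload": {"rows": [[-0.12,-0.22,0,0,0,0],[-0.24,-0.44,0,0,0,0],[-0.36,-0.66,0,0,0,0],[-0.36,-0.66,0.2,0,0,0],[-0.36,-0.66,0.28,0,0,0]]}}

```text
clock: 4.03
tcp_pos: [0.5331, 0.1083, 0.2866]
orientation: [-0.139, -3.136, 0.002]
contact_force: [0.7, 0.7, 0.7]
grip_width: 0.0
gripper_force: 0.0
```

Run:
```python
from h import *
p=r.grab_frame('scene'); o=r.get_obs()
print(o['tcp_pos'],o['clock'],o['contact_force'],plan([.529,.107,.255],-.087))
cv2.imwrite('pics/s2.png',cv2.resize(p['pixels'][120:360,200:460,::-1],None,fx=2.3,fy=2.3))
```

```text
[0.53201784 0.10861851 0.28464882] 4.075 [-1.35293355  0.04292548 -2.13518824] [ 0.011 -0.007  0.119 -0.002 -0.003 -0.   ]
```

View pics/s2.png

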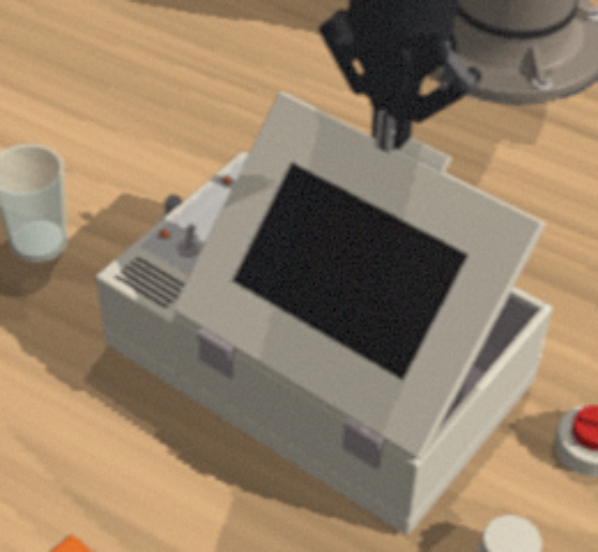

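The picture shows the shut fingertips over the outer face near the free edge, at about (385,145). I'll push down along the arc.

>>> {"api": "apply_moves", "payload": {"rows": [[0.01,0,0.06,0,0,0],[0.01,0,0.12,0,0,0],[0.02,0,0.16,0,0,0],[0.05,0,0.2,0,0,0],[0.084,0,0.244,0,0,0]]}}

```text
clock: 4.7
tcp_pos: [0.5129, 0.1118, 0.2277]
orientation: [0.135, 3.138, 0.001]
contact_force: [1.0, 1.0, 2.1]
grip_width: -0.0
gripper_force: 0.8
```

>>> {"api": "apply_moves", "payload": {"rows": [[0.03,0,0.045,0,0,0],[0.06,0,0.094,0,0,0],[0.085,0,0.145,0,0,0],[0.105,0,0.195,0,0,0],[0.105,0,0.195,0,0,0]]}}

```text
clock: 5.32
tcp_pos: [0.4857, 0.1133, 0.1777]
orientation: [-0.135, -3.136, 0.002]
contact_force: [0.0, 0.8, 0.7]
grip_width: -0.0
gripper_force: 0.0
```

Run:
```python
from h import *
p=r.grab_frame('scene'); o=r.get_obs()
print(o['tcp_pos'],o['clock'],o['contact_force'],plan([.475,.1117,.125],-.087))
cv2.imwrite('pics/s3.png',cv2.resize(p['pixels'][120:360,200:460,::-1],None,fx=2.3,fy=2.3))
```

```text
[0.48649551 0.11337641 0.17843338] 5.375 [-0.24887639 -0.21026741 -0.22488075] [ 0.045 -0.01   0.214 -0.001 -0.001  0.   ]
```

View pics/s3.png

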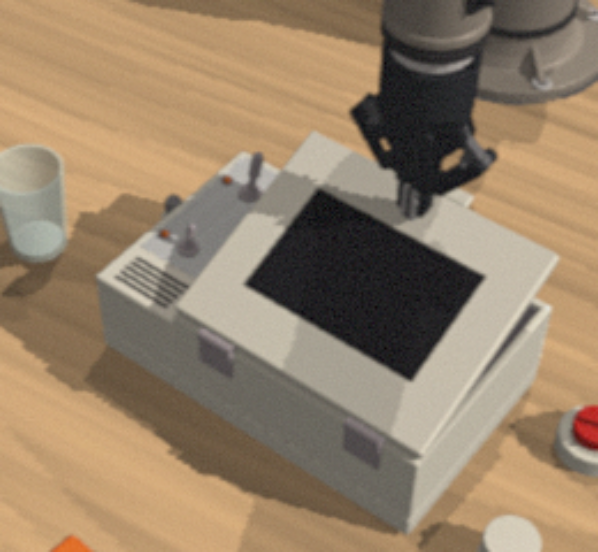

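The lid has come down to about 0.3 rad with the fingertips still on it, at about (410,208). Now the rest of the way.

>>> {"api": "apply_moves", "payload": {"rows": [[0.02,0,0.06,0,0,0],[0.033,0,0.12,0,0,0],[0.04,0,0.18,0,0,0],[0.044,0,0.22,0,0,0],[0.044,0,0.235,0,0,0]]}}

```text
clock: 6.0
tcp_pos: [0.475, 0.1145, 0.1198]
orientation: [-0.135, -3.136, 0.001]
contact_force: [-10.9, -2.3, 33.0]
grip_width: -0.0001
gripper_force: 16.9
```

>>> {"api": "apply_moves", "payload": {"rows": [[0,0,0.01,0,0,0],[0,0,0.02,0,0,0],[0,0,0.02,0,0,0],[0,0,0.02,0,0,0]]}}

```text
clock: 6.5
tcp_pos: [0.4751, 0.1145, 0.1195]
orientation: [-0.137, -3.136, -0.003]
contact_force: [-20.3, -4.9, 57.1]
grip_width: 0.0001
gripper_force: 28.5
```

>>> {"api": "apply_moves", "payload": {"rows": [[0,0,-0.1,0,0,0],[0,0,-0.25,0,0,0],[0,0,-0.4,0,0,0],[0,0,-0.4,0,0,0]]}}

```text
clock: 7.0
tcp_pos: [0.4778, 0.115, 0.2179]
orientation: [0.136, 3.134, 0.004]
contact_force: [-0.0, -0.2, 0.7]
grip_width: -0.0001
gripper_force: 0.0
```

Run:
```python
from h import *
np.set_printoptions(precision=4,suppress=True)
o=r.get_obs(); print(o['tcp_pos'],o['clock'],o['contact_force'])
P={n:r.grab_frame(n) for n in('scene','top','wrist')}
for n,p in P.items():
    for t in('uv_toggle_tip','fan_toggle_tip','lid_edge'):
        for d in r.landmark_of(p,t)[:2]: print(n,t,np.round(d['point'],1),round(d['conf'],2),plane(ray(p,d['point']),{'uv_toggle_tip':.138,'fan_toggle_tip':.123,'lid_edge':.12}[t]))
print(plan([.432,-.056,.2],-.087))
a=[cv2.resize(P[n]['pixels'],(400,300),interpolation=cv2.INTER_AREA) for n in('top','wrist')]
b=cv2.resize(P['scene']['pixels'][150:300,225:425],None,fx=2,fy=2)
cv2.imwrite('pics/s4.png',np.vstack([np.hstack(a),np.hstack([b,b*0])])[:,:,::-1])
```

```text
[0.4778 0.115  0.2179] 7.0 [-0.0178 -0.1737  0.7197]
scene uv_toggle_tip [315.2 189.4] 0.54 [ 0.4599 -0.0491  0.138 ]
scene fan_toggle_tip [282.4 219.4] 0.48 [ 0.5576 -0.067   0.123 ]
scene lid_edge [390.3 221. ] 0.63 [0.4431 0.1206 0.12  ]
top uv_toggle_tip [363.8 287.3] 0.49 [ 0.4681 -0.0592  0.138 ]
wrist uv_toggle_tip [ 74.7 253.2] 0.86 [ 0.4605 -0.0563  0.138 ]
wrist fan_toggle_tip [502.1 214. ] 0.55 [0.4625 0.2439 0.123 ]
wrist fan_toggle_tip [110.5 350.5] 0.44 [ 0.5508 -0.0667  0.123 ]
wrist lid_edge [317.  206.6] 0.82 [0.4464 0.1131 0.12  ]
wrist lid_edge [ 18.  297.3] 0.61 [ 0.4981 -0.1271  0.12  ]
[ 0.116 -0.695  0.06  -0.    -0.     0.   ]
```

View pics/s4.png

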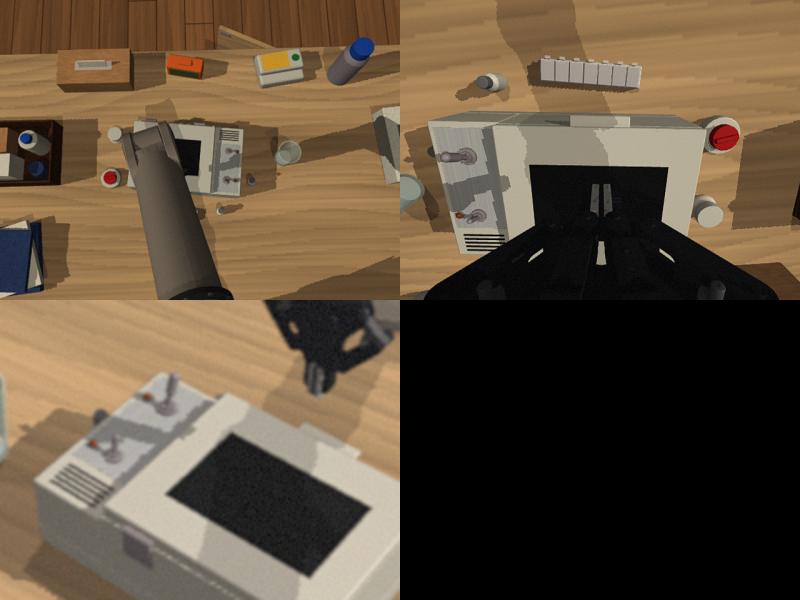

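The lid is flat shut in all the views, and the longer toggle tip is at about (0.463,-0.056). I'll move to just in front of it.

>>> {"api": "apply_moves", "payload": {"rows": [[0.05,-0.22,0,0,0,0],[0.1,-0.45,0,0,0,0],[0.14,-0.69,0,0,0,0],[0.14,-0.7,0.07,0,0,0],[0.14,-0.7,0.07,0,0,0]]}}

```text
clock: 8.22
tcp_pos: [0.4251, -0.0571, 0.1972]
orientation: [-0.138, -3.137, 0.0]
contact_force: [-0.0, 0.5, -0.5]
grip_width: 0.0001
gripper_force: 0.0
```

Run:
```python
from h import *
o=r.get_obs(); p=r.grab_frame('wrist')
for d in r.landmark_of(p,'uv_toggle_tip')[:2]: print(d['point'],d['conf'],plane(ray(p,d['point']),.138))
print(o['tcp_pos'],o['orientation'],o['clock'],plan([.428,-.055,.128],-.087))
cv2.imwrite('pics/s5.png',p['pixels'][:,:,::-1])
```

```text
[ 0.42512039 -0.05714517  0.19716975] [-1.37920278e-01 -3.13665261e+00  3.47272812e-04] 8.225 [-0.006  0.005  0.28  -0.    -0.     0.001]
```

View pics/s5.png

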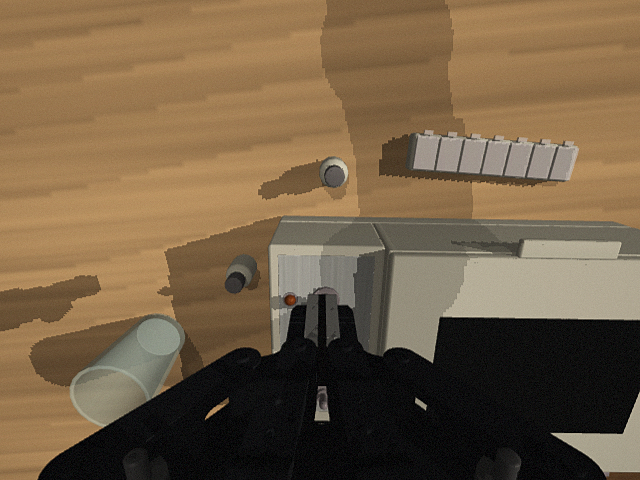

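The longer toggle is lined up with the fingers in y, and a piece of it may show through the gap near (322,400). I'll check that by projection.

Run:
```python
from h import *
p=r.grab_frame('wrist'); q=[.5472,.0595,-.0872]
for n,X in dict(tip=[.463,-.056,.138],base=mpt(q,[-.06,-.125,.1]),fantip=[.558,-.067,.123],lamp=mpt(q,[-.06,-.15,.1]),corner=mpt(q,[-.105,-.17,.1]),tcp=r.get_obs()['tcp_pos'],tcpfwd=[.44,-.057,.197]).items(): print(n,np.round(proj(p,X)))
```

```text
tip [327. 313.]
base [323. 303.]
fantip [323. 407.]
lamp [292. 303.]
corner [264. 250.]
tcp [324. 311.]
tcpfwd [324. 334.]
```

>>> {"api": "apply_moves", "payload": {"rows": [[0,0.005,0.14,0,0,0],[0,0.005,0.28,0,0,0],[0,0.005,0.28,0,0,0]]}}

```text
clock: 8.75
tcp_pos: [0.4249, -0.0547, 0.1266]
orientation: [-0.133, -3.134, 0.001]
contact_force: [-0.2, -0.4, 0.6]
grip_width: -0.0
gripper_force: 0.0
```

>>> {"api": "apply_moves", "payload": {"rows": [[-0.02,0,0,0,0,0],[-0.04,0,0,0,0,0],[-0.06,0,0,0,0,0],[-0.08,0,0,0,0,0],[-0.1,0,0,0,0,0]]}}

```text
clock: 9.38
tcp_pos: [0.4497, -0.0575, 0.1277]
orientation: [-0.136, -3.135, -0.001]
contact_force: [-4.0, 0.9, 2.3]
grip_width: -0.0001
gripper_force: 1.8
```

>>> {"api": "apply_moves", "payload": {"rows": [[-0.02,0,0,0,0,0],[-0.04,0,0,0,0,0],[-0.06,0,0,0,0,0],[-0.08,0,0,0,0,0],[-0.08,0,0,0,0,0]]}}

```text
clock: 10.0
tcp_pos: [0.4645, -0.0587, 0.127]
orientation: [-0.136, -3.124, -0.003]
contact_force: [-21.4, 3.9, 22.9]
grip_width: -0.0001
gripper_force: 13.8
```

>>> {"api": "apply_moves", "payload": {"rows": [[0.05,0,0,0,0,0],[0.1,0,0,0,0,0],[0.16,0,-0.1,0,0,0],[0.16,0,-0.3,0,0,0],[0.16,0,-0.6,0,0,0]]}}

```text
clock: 10.62
tcp_pos: [0.4301, -0.0559, 0.2662]
orientation: [-0.136, -3.137, 0.001]
contact_force: [2.1, 0.8, -0.6]
grip_width: 0.0001
gripper_force: 0.0
```

>>> {"api": "apply_moves", "payload": {"rows": [[0,0.2,-0.2,0,0,0],[0,0.45,-0.2,0,0,0],[0,0.7,-0.2,0,0,0],[0,0.7,-0.2,0,0,0]]}}

```text
clock: 11.12
tcp_pos: [0.4459, 0.1234, 0.3154]
orientation: [0.123, 3.138, 0.002]
contact_force: [-0.5, -0.1, -0.5]
grip_width: 0.0002
gripper_force: 0.0
```

Run:
```python
from h import *
np.set_printoptions(precision=4,suppress=True)
o=r.get_obs(); print(o['tcp_pos'],o['clock'],o['contact_force'])
P={n:r.grab_frame(n) for n in('scene','wrist')}
q=[.5472,.0595,-.0872]
for n,p in P.items():
    print(n,'off',proj(p,mpt(q,[-.072,-.125,.138])),'on',proj(p,mpt(q,[-.048,-.125,.138])))
    for t in('uv_toggle_tip','lid_edge'):
        for d in r.landmark_of(p,t)[:1]: print(n,t,d['point'],round(d['conf'],2))
b=cv2.resize(P['scene']['pixels'][150:300,225:425],None,fx=2,fy=2); a=cv2.resize(P['wrist']['pixels'],(400,300),interpolation=cv2.INTER_AREA)
cv2.imwrite('pics/s6.png',np.hstack([b,a])[:,:,::-1])
```

```text
[0.4459 0.1234 0.3154] 11.125 [-0.5215 -0.1354 -0.5272]
scene off [310.1266 189.0591] on [303.1578 195.3218]
scene uv_toggle_tip [309.4, 195.3] 0.43
scene lid_edge [385.4, 220.7] 0.77
wrist off [145.1977 249.5272] on [149.01   271.4741]
wrist uv_toggle_tip [149.0, 268.3] 0.82
wrist lid_edge [315.8, 214.1] 0.76
```

View pics/s6.png

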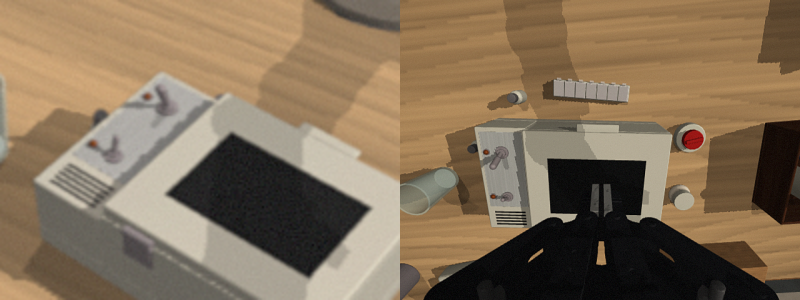

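The longer toggle now leans to the back: the network puts its tip at (149,268) in the wrist view, against (149,271) predicted for on. The lid is shut, the fan toggle hasn't moved, and the things round the machine stand as before.

```bash
python3 -c "
from bench import r
print(r.hand_in())"
```

```text
the job is handed in; nothing more can be done
None
```

I pushed the lid fully shut and then snapped the longer UV toggle to on; the last pictures showed the fan toggle still off and nothing visibly disturbed, and I handed the job in at about 11 s (no verdict was returned).

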